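# Spring check of a mirror mount on its gauge stand

### The job

Check the spring of the mirror mount. First push the gauge's red hand back to zero by its little post; then press the yellow pad on the mount's free corner gently down until the black hand stands in the green band, without driving it past the band, and let the plate spring all the way back, so that the red hand stays in the band as the record. Touching and pushing with the fingertips is all it takes: pick nothing up, keep off the mirror face, and do not shift the stand or disturb the things round it.

Things in the scene. Friction and masses are not known exactly. Their poses are not given: they have to be found in the camera images.
- test_stand: heavy check stand, loose on the table (5 kg, steel base 170 x 290 x 14 mm): origin at the centre of the base's underside, y along the base from the mirror mount (-y) to the dial gauge (+y), z up. Mount: black square plate, 100 mm, seen as a diamond, its top 58 mm above the table. The gauge lies face up, its crystal 115 mm above the table; the column behind it rises to 112 mm
- press_pad (a point): centre of the top of the yellow pad (19 mm across, 9 mm proud) on the plate's free corner, 67 mm above the table at rest. Pressed, the plate tilts about a level line along the stand's x, 60 mm from the pad towards the dial; the spring gives 2.5 N at first, 9 N at the bottom (13 mm down), the red hand's drag up to 1.5 N more. 0.6 mm of pad travel moves the black hand 0.1 rad
- mirror_plate: the mount's sprung black front plate (100 mm square, 10 mm thick) with pad, knobs and mirror: origin at its centre, half-way through its thickness, on the line it tilts about; axes as the stand's when at rest
- mirror: round mirror (70 mm) in the middle of the plate, not to be touched: origin at the centre of its back, z its normal. Its rim is 25 mm from the pad's centre, its face 7 mm below the pad's top. Two knurled knobs (18 mm across, 15 mm high) stand on the plate 55 mm either side of its centre along the stand's x
- dial_centre (a point): centre of the dial (116 mm across), on the axis of the hands, at the height of the crystal, which is solid
- red_post (a point): middle of the upright red post (8 mm across, 36 mm from the dial's axis, rising from 4 to 28 mm above the crystal; this point is 16 mm above it) on a thin arm of the red hand, in line with the hand. The red hub in the dial's centre is 13 mm across and 10 mm high above the crystal
- red_hand (a joint): angle of the red maximum hand, rad, growing clockwise from above; 0 = scale zero, a firm stop, 2.2 = end. At zero it points 1.1 rad anticlockwise from the stand's x axis. It stays where it is left (0.2 N at its post moves it); the black hand pushes it up the scale and leaves it at the highest reading. It starts beyond the green band, so it is pushed anticlockwise to zero
- black_hand (a joint): angle of the black hand, rad, same scale as the red hand; 0 with the plate at rest, up to 2.2 with the plate fully pressed. It lies under the crystal and only follows the plate (10 times its tilt)
- green_band (a joint): angle of the middle of the green band on the dial, rad, same scale; the band reaches 0.22 rad to either side of it. It does not move during the job
- band_mid (a point): middle of the green band, 45 mm from the dial's axis, on the dial face; x points outward from the axis, -y along the dial clockwise, z up
- red_tip (a point): point on the red hand near its tip, 45 mm from the dial's axis, about 2 mm above the face
- black_tip (a point): point on the black hand near its tip, 45 mm from the dial's axis, about 1 mm above the face
- vial_1: bystander: glass vial with black cap, 27 mm across, 55 high, stands on the table; origin at its underside
- beaker_50: bystander: small empty glass beaker, 45 mm across, 56 high; origin at its underside
- tube_cap: bystander: white ribbed cap, 32 mm across, 16 high; origin at its underside
- tweezers: bystander: steel tweezers lying flat, 129 mm long, 8 high; origin at the underside of their middle

How it is judged:
By the outcome, as a careful person would: the job done as asked, in the order asked, and still so for the second after the job is handed in, with the robot touching nothing.
It also fails if it takes over 51 s, if anything falls off the work surface, if the arm or the gripper's body presses on something with over 40 N, if the wrist force passes 120 N, or if a joint passes its speed limit or range.

### The arm

A 7-joint arm with a two-finger parallel gripper is mounted at the origin on a cart in front of the work surface, level with it; the furniture and walls round the work are solid. World frame = base frame: x ahead of the robot, y to its left, z up, the work surface at z = 0. Lengths are in m, angles in rad, forces in N, time in s.
With the tool pointing down it reaches from about 0.425 to 0.925 m from the base axis. Payload 6.8 kg.
Tool frame: the origin (TCP) lies midway between the tips of the shut fingers; the grasp point (between the pads) lies 19 mm behind it; z points along the fingers, y is the direction in which the jaws open and shut (so a half turn about z gives the same grasp; the last joint's range is limited). The gripper opens to 85 mm and grips with 20 to 120 N. Pads are 22 mm wide; open, the fingers measure 114 mm over their backs; the gripper's body (76 mm by 85 mm) begins 54 mm behind the grasp point. The pads swing forward as they close: fully open they stand 13 mm farther back than shut.
Start: joints at [1.061, 0.477, 0.022, 1.555, -0.011, 1.109, -0.083], TCP at [0.264, -0.621, 0.231] pointing down, gripper open.
Joint ranges: [-2.96, 2.96], [-0.34, 2.1], [-1.41, 1.46], [0.24, 2.44], [-1.37, 4.51], [0.17, 1.92], [-2.96, 2.96]. Speed limits (rad/s): [2.39, 2.39, 3.14, 3.14, 3.14, 3.14, 3.14].

### API

Orientations are given as a rotation vector (axis times angle).
In Python, from bench import r gives the robot as it stands. The module is installed in compiled form; this text tells all that it offers.
- The arm moves only by the tool apply_moves, never from a script. Its argument "plan" is a list that holds one entry, the list of rows, each a list of 7 numbers: the turn, a rotation vector about the tool's x, y, z scaled (see below), then the shift along the tool's x, y, z scaled (see below), then the closure, from -1 (fully open) to 1 (shut). In form: [[[wx, wy, wz, tx, ty, tz, grip], ...]]. A call has 1 to 12 rows; each row is the pose to reach, as a shift and turn from the pose commanded when the call began, along the tool's axes at that moment, turning the shorter way round; what a row does not reach only later rows make up. The controller multiplies each number of a shift by 0.4 m and each number of a turn by 180 degrees. A row lasts 1/12 s, in which the tool goes at most 41.7 mm and 7.16 degrees, less where a joint would pass 70% of its speed; a pose out of reach is approached as far as the arm can. A call with a number of a shift or a turn outside -1 to 1 is refused whole. A call with a gripper value outside its range is refused whole. The fingers move at their own pace and stop on an object; "force" is the grip in N (left out, the last holds). Time passes only in rows, so rows that repeat a pose let the fingers close. It gives the time, the measured TCP pose, the force and the opening at its end, in the units of the state.
- r.get_obs(): the state, without advancing time (a new reading comes with each control period).
- r.grab_frame(name): name is "scene" or "side" or "wrist"; returns a dict with "pixels" (400x640x3 uint8, blue, green, red), "fx", "fy", "cx", "cy" (pixels), "pose" (4x4, takes a point from camera to world coordinates). Camera axes: x right, y up, looking along -z (the intrinsics and any distortion apply to the point x, -y, -z); pixel columns grow to the right and rows downward; lengths in m; the calibration is good to about 2 mm. The wrist camera is an equidistant fisheye: a pixel r from the principal point sees the ray r / f radians off the axis. A picture is of the moment at which its call begins. There is no depth.
- r.hand_in(): hands the job in, once; it reports no verdict.
The state is a dict: "clock": time; "joints": joint angles; "qvel": joint speeds; "tau": joint torques, N m; "tcp_pos": TCP position; "orientation": TCP orientation; "contact_force": force on the tool from outside, world axes, zero at the start; "moment": the same for the moment, N m; "grip_width": finger opening in m.
Only numpy, scipy, OpenCV 4.12 (cv2) and the standard library are available. Lean on these libraries where they do the work, as an engineer would, in place of code of your own. Each camera call takes 0.05 s, during which the arm holds its last target. There are 200 camera calls.

## Working session

There is one attempt and no reset: what is moved stays moved. The work goes in short steps, Python scripts to look and compute and a tool call to move; the robot and the scene stay as the last step left them, time stands still between calls to the robot, and variables do not carry over. Pictures are saved under pics/ and viewed, on a budget of 10 in all, crops included, one or two more only if the job needs it, and the job is handed in when it is done.

Besides the shell and the picture viewer there is one more tool, called after ">>>" as a command line: name --argument value ..., lists and objects as JSON in quotes. apply_moves: Moves the arm, as the interface text tells. Its arguments: {"type":"object","properties":{"plan":{"type":"array","items":{"type":"array","items":{"type":"array","items":{"type":"number","minimum":-1,"maximum":1}}}},"force":{"type":"number"}},"required":["plan"]}

```bash
mkdir -p pics
cat > h.py <<'E'
from bench import r
import numpy as np, cv2
from scipy.spatial.transform import Rotation as R
def ray(f,u,v):
    P=np.array(f["pose"]); d=np.array([(u-f["cx"])/f["fx"],-(v-f["cy"])/f["fy"],-1.]); return P[:3,3],P[:3,:3]@d
def at_z(f,u,v,z):
    o,d=ray(f,u,v); return o+d*(z-o[2])/d[2]
def proj(f,p):
    P=np.array(f["pose"]); c=P[:3,:3].T@(np.array(p)-P[:3,3]); return f["cx"]+f["fx"]*c[0]/-c[2], f["cy"]-f["fy"]*c[1]/-c[2]
def save(f,name,box=None,s=1):
    im=np.array(f["pixels"])
    if box: im=im[box[1]:box[3],box[0]:box[2]]
    cv2.imwrite("pics/"+name,cv2.resize(im,None,fx=s,fy=s,interpolation=cv2.INTER_CUBIC))
E
python3 - <<'E'
from h import *
import pickle
o=r.get_obs(); print(o)
fs={n:r.grab_frame(n) for n in("scene","side")}
pickle.dump(fs,open("f0.pkl","wb"))
for n,f in fs.items(): print(n,f["fx"],f["cx"],f["cy"],np.round(f["pose"],3).tolist(),[k for k in f])
cv2.imwrite("pics/a.png",np.vstack([fs["scene"]["pixels"],fs["side"]["pixels"]])[:, :][:800])
save(fs["scene"],"s.png");save(fs["side"],"d.png")
E
```

```text
{'clock': 0.0, 'joints': array([ 1.06087796,  0.47779844,  0.02237435,  1.55641596, -0.01151204,
        1.10930738, -0.08309289]), 'qvel': array([-1.01070953e-03,  1.16776609e-03,  2.73468754e-05, -9.31074133e-04,
        7.07843050e-04, -2.06390813e-03,  3.19850605e-04]), 'tau': array([-7.36893326e-04, -5.96445608e+01,  1.60724223e+00, -2.81193835e+01,
        1.23265429e-02,  9.34201526e-03,  2.18103219e-05]), 'tcp_pos': array([ 0.26373349, -0.62071978,  0.23034249]), 'orientation': array([-3.07670677e+00, -6.26580823e-01,  7.75640347e-04]), 'contact_force': array([ 0.09508334, -0.36588261,  0.139701  ]), 'moment': array([-0.01101118, -0.00164658,  0.02116623]), 'grip_width': 0.08554762387453058}
scene 380.16002875273637 325.47477541647373 201.3672148435671 [[-0.691, 0.389, -0.609, 0.09], [-0.723, -0.389, 0.571, 0.526], [-0.015, 0.835, 0.55, 0.565], [0.0, 0.0, 0.0, 1.0]] ['pixels', 'fx', 'fy', 'cx', 'cy', 'pose']
side 385.088154856675 322.51937675814423 199.27507993668624 [[1.0, -0.009, -0.022, 0.589], [-0.017, 0.409, -0.912, -0.735], [0.017, 0.912, 0.409, 0.449], [0.0, 0.0, 0.0, 1.0]] ['pixels', 'fx', 'fy', 'cx', 'cy', 'pose']
```

View pics/s.png

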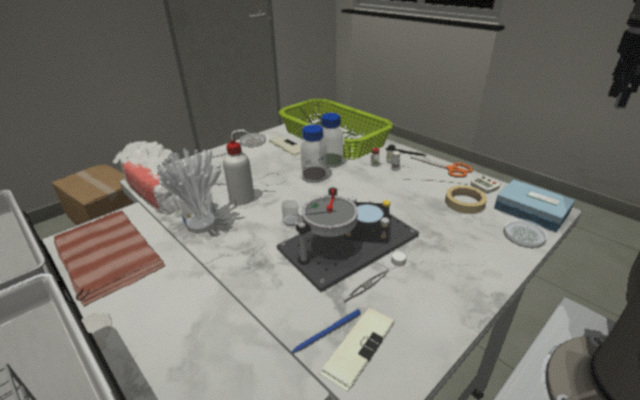

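View pics/d.png

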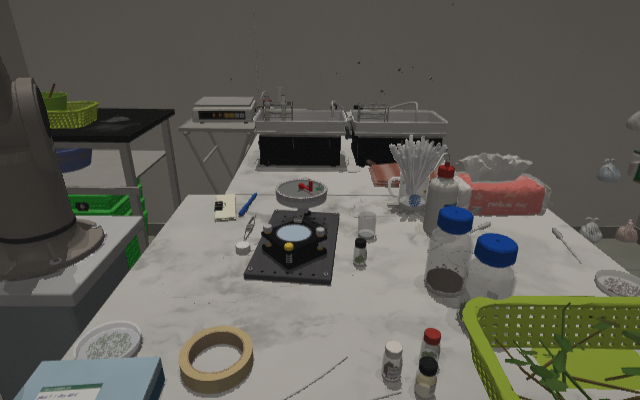

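The stand is mid-table. In the scene view the dial is near (330,212) and the pad near (386,203); in the side view the dial is at (301,188) and the pad at (289,246). I'll enlarge both.

Run:
```python
from h import *
import pickle
fs=pickle.load(open("f0.pkl","rb"))
a=fs["scene"]["pixels"][170:270,275:425]; b=fs["side"]["pixels"][170:285,230:380]
i=lambda x:cv2.resize(x,None,fx=5.33,fy=5.33,interpolation=cv2.INTER_CUBIC)[:600]
cv2.imwrite("pics/c1.png",i(a));cv2.imwrite("pics/c2.png",i(b))
f,g=fs["scene"],fs["side"]
print(at_z(f,330,212,.115),at_z(g,301,188,.115),at_z(f,386,203,.067),at_z(g,289,246,.067))
```

```text
[0.55285318 0.07992989 0.115     ] [0.55985303 0.07201562 0.115     ] [ 0.53557423 -0.08687783  0.067     ] [ 0.54265427 -0.10127825  0.067     ]
```

View pics/c1.png

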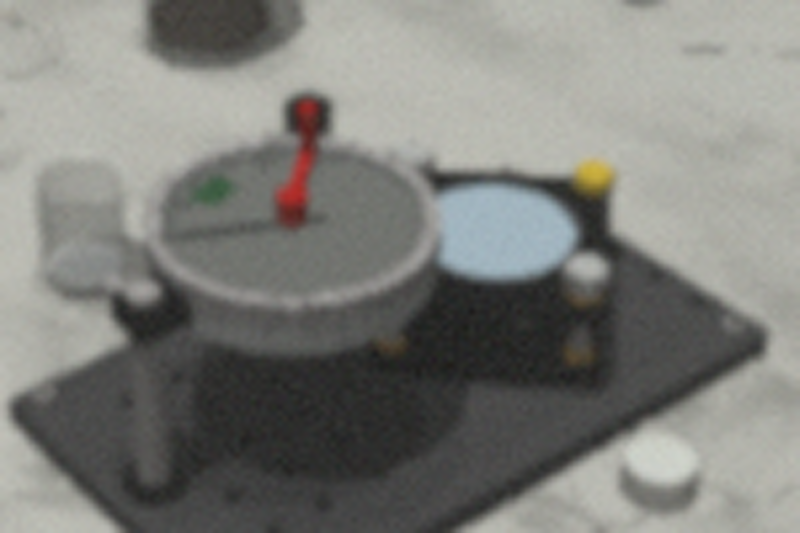

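View pics/c2.png

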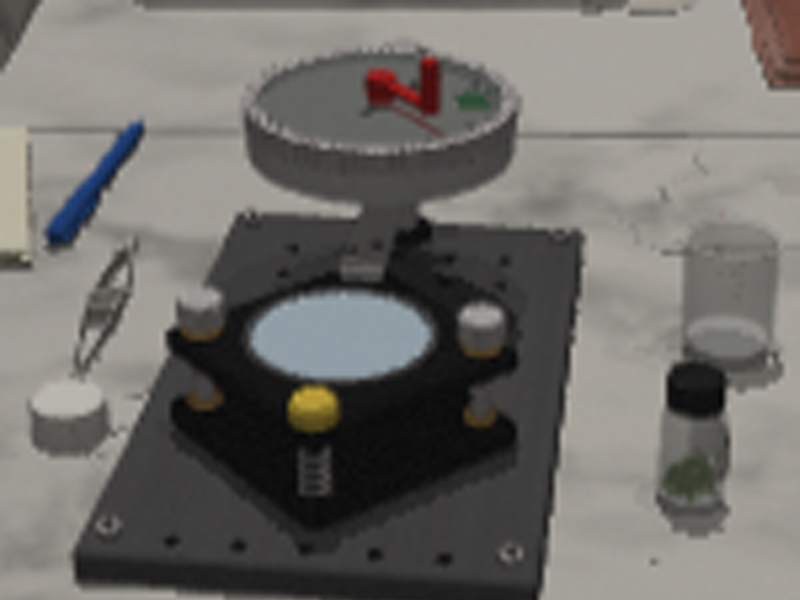

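In c1 the hub base is at (290,222), the post top at (308,103) and the pad top at (595,168). In c2 the hub base is at (380,102), the post runs (430,108)→(430,65) and the pad top is at (314,396). The green band is at (213,188) in c1 and (472,100) in c2. Next I'll triangulate these.

```bash
cat >> h.py <<'E'
def tri(pairs):
    A=np.zeros((3,3));b=np.zeros(3)
    for f,u,v in pairs:
        o,d=ray(f,u,v);d=d/np.linalg.norm(d);M=np.eye(3)-np.outer(d,d);A+=M;b+=M@o
    return np.linalg.solve(A,b)
E
python3 - <<'E'
from h import *
import pickle
fs=pickle.load(open("f0.pkl","rb")); f,g=fs["scene"],fs["side"]
s=5.333
c1=lambda u,v:(f,275+u/s,170+v/s); c2=lambda u,v:(g,230+u/s,170+v/s)
for n,a,b,z in [("hub",(290,224),(380,103),.115),("hubtop",(292,190),(380,74),.125),("posttop",(308,103),(430,62),.143),("green",(213,188),(472,100),.113),
  ("pad",(595,168),(314,394),.067),("redtip",(310,150),(440,133),.114),("blacktip",(172,238),(380,103),.114),
  ("knobL",(588,262),(200,296),.073),("knobR",(412,156),(482,314),.073),("mirror",(503,231),(340,336),.06),("vialtop",(308,110),(697,375),.055),("cap",(660,450),(68,388),.016)]:
    print(n,"tri",np.round(tri([c1(*a),c2(*b)]),4),"scene",np.round(at_z(*c1(*a),z)[:2],4),"side",np.round(at_z(*c2(*b),z)[:2],4))
# base corners
for n,a,b in [("right",(768,330),None),("far-left",(15,405),None)]: print(n,at_z(*c1(*a),.014))
for n,b in [("fl",(78,555)),("fr",(540,575)),("bl",(237,215)),("br",(582,235))]: print(n,at_z(*c2(*b),.014))
E
```

```text
hub tri [0.5598 0.0756 0.1099] scene [0.5538 0.0808] side [0.5607 0.0643]
hubtop tri [0.5603 0.0735 0.1244] scene [0.5594 0.0742] side [0.5605 0.0722]
posttop tri [0.5817 0.0436 0.1418] scene [0.5799 0.0451] side [0.5819 0.041 ]
green tri [0.5994 0.0801 0.11  ] scene [0.5955 0.0832] side [0.5996 0.0734]
pad tri [ 0.5408 -0.0938  0.0664] scene [ 0.5387 -0.0929] side [ 0.5419 -0.0934]
redtip tri [0.5865 0.037  0.1137] scene [0.5869 0.0372] side [0.5862 0.0355]
blacktip tri [0.5701 0.1136 0.1045] scene [0.5801 0.1185] side [0.5606 0.0667]
knobL tri [ 0.4931 -0.0295  0.072 ] scene [ 0.4913 -0.0283] side [ 0.494  -0.0304]
knobR tri [ 0.6018 -0.0398  0.07  ] scene [ 0.5965 -0.0358] side [ 0.603  -0.0434]
mirror tri [ 0.5463 -0.0373  0.0582] scene [ 0.5419 -0.0349] side [ 0.5484 -0.038 ]
vialtop tri [ 0.6839 -0.055   0.0521] scene [ 0.6776 -0.0508] side [ 0.685  -0.0575]
cap tri [ 0.4351 -0.0093  0.0186] scene [ 0.4359 -0.012 ] side [ 0.4348 -0.0043]
right [ 0.452151  -0.1108776  0.014    ]
far-left [0.64443272 0.15523975 0.014     ]
fl [ 0.45775896 -0.117829    0.014     ]
fr [ 0.62359642 -0.12875414  0.014     ]
bl [0.48753402 0.16345544 0.014     ]
br [0.65394654 0.14456493 0.014     ]
```

```bash
cat >> h.py <<'E'
RT=np.array([[0,1,0],[1,0,0],[0,0,-1.]])
def go(*pts):
    o=r.get_obs(); R0=R.from_rotvec(o["orientation"]).as_matrix()
    print("t",round(o["clock"],2),"tcp",np.round(o["tcp_pos"],4),"F",np.round(o["contact_force"],2))
    w=R.from_matrix(R0.T@RT).as_rotvec()/np.pi
    for p in pts: print(np.round(w,3),np.round(R0.T@(np.array(p)-o["tcp_pos"])/.4,3))
E
python3 -c "
from h import *
go((.42,-.31,.23),(.5815,0,.23))"
```

```text
t 0.1 tcp [ 0.2637 -0.6208  0.2304] F [ 0.01  0.14 -0.73]
[-0.    -0.    -0.372] [ 0.663 -0.562  0.002]
[-0.    -0.    -0.372] [ 1.338 -1.118  0.003]
```

>>> apply_moves --plan '[[[0,0,-0.372,0.663,-0.562,0,1],[0,0,-0.372,0.663,-0.562,0,1],[0,0,-0.372,0.663,-0.562,0,1],[0,0,-0.372,0.663,-0.562,0,1],[0,0,-0.372,0.663,-0.562,0,1],[0,0,-0.372,0.663,-0.562,0,1],[0,0,-0.372,0.663,-0.562,0,1],[0,0,-0.372,0.663,-0.562,0,1],[0,0,-0.372,0.663,-0.562,0,1],[0,0,-0.372,0.663,-0.562,0,1]]]' --force 30

```text
clock: 0.93
tcp_pos: [0.4226, -0.3054, 0.2314]
orientation: [-2.205, -2.237, -0.003]
contact_force: [0.4, -1.0, -0.4]
grip_width: 0.0
```

```bash
python3 -c "
from h import *
go((.55,-.03,.25),(.5815,0,.25))"
```

```text
t 0.93 tcp [ 0.4226 -0.3054  0.2314] F [ 0.37 -1.03 -0.43]
[ 0.    -0.001  0.005] [ 0.684  0.328 -0.045]
[ 0.    -0.001  0.005] [ 0.758  0.408 -0.045]
```

>>> apply_moves --plan '[[[0,0,0.004,0.76,0.4,-0.05,1],[0,0,0.004,0.76,0.4,-0.05,1],[0,0,0.004,0.76,0.4,-0.05,1],[0,0,0.004,0.76,0.4,-0.05,1],[0,0,0.004,0.76,0.4,-0.05,1],[0,0,0.004,0.76,0.4,-0.05,1],[0,0,0.004,0.76,0.4,-0.05,1],[0,0,0.004,0.76,0.4,-0.05,1],[0,0,0.004,0.76,0.4,-0.05,1],[0,0,0.004,0.76,0.4,-0.05,1],[0,0,0.004,0.76,0.4,-0.05,1],[0,0,0.004,0.76,0.4,-0.05,1]]]'

```text
clock: 1.93
tcp_pos: [0.5796, -0.0085, 0.2507]
orientation: [-2.238, -2.205, 0.003]
contact_force: [0.1, -0.3, 0.0]
grip_width: -0.0001
```

```bash
python3 -c "
from h import *
import pickle
go((.5815,.005,.131))
f=r.grab_frame('wrist'); pickle.dump(f,open('w1.pkl','wb')); print(f['fx'],f['cx'],f['cy'],np.round(f['pose'],3).tolist())
save(f,'w1.png',None,1.25)"
```

```text
t 1.93 tcp [ 0.5796 -0.0085  0.2507] F [ 0.09 -0.3   0.04]
[-0.     0.    -0.005] [0.034 0.005 0.299]
309.70691628693146 316.11685273852095 204.9185529496714 [[1.0, 0.014, 0.005, 0.582], [-0.015, 0.949, 0.316, 0.073], [-0.0, -0.316, 0.949, 0.393], [0.0, 0.0, 0.0, 1.0]]
```

View pics/w1.png

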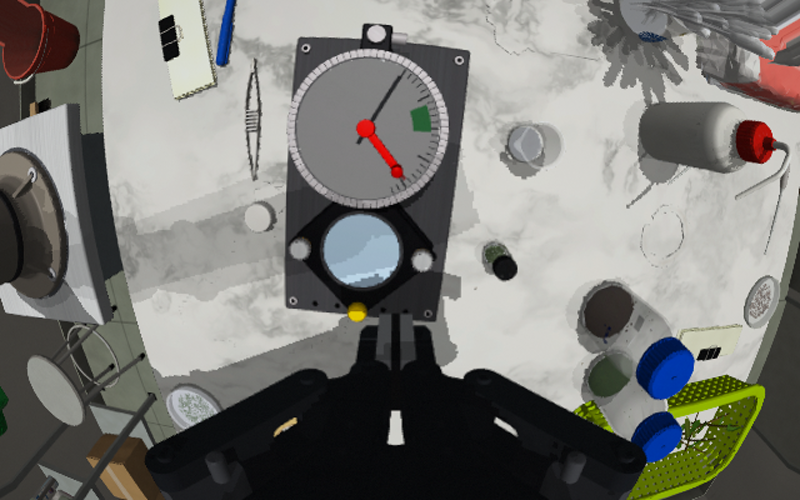

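The wrist view shows the dial from above: hub (366,128), post top (397,172), green band centre (421,119), black tip (401,76), pad (357,312).

```bash
cat >> h.py <<'E'
def wz(f,u,v,z):
    x,y=(u-f["cx"])/f["fx"],(v-f["cy"])/f["fy"]; th=np.hypot(x,y); s=np.sin(th)/max(th,1e-9)
    P=np.array(f["pose"]); d=P[:3,:3]@np.array([x*s,-y*s,-np.cos(th)]); o=P[:3,3]; return o+d*(z-o[2])/d[2]
E
python3 -c "
from h import *
import pickle
f=pickle.load(open('w1.pkl','rb'))
for n,u,v,z in [('hub',366,128,.125),('post',397.5,172,.143),('green',421,119,.113),('black',401,76,.114),('pad',357,312,.067),('base bl',299,40,.014),('base br',469,51,.014),('fr',441,321,.014),('fl',286,308,.014),('rim l',288,128,.118),('rim r',447,128,.118),('rim t',368,48,.118),('rim b',368,208,.118),('knobL',299,249,.073),('knobR',422,260,.073),('fingL',377,358,.25),('fingR',415,358,.25)]:
  print(n,np.round(wz(f,u/1.25,v/1.25,z),4))
h=wz(f,366/1.25,128/1.25,.125)
for u,v,z in [(421,119,.113),(401,76,.114),(397.5,172,.143)]:
  d=wz(f,u/1.25,v/1.25,z)-h; print(np.hypot(*d[:2]),np.arctan2(d[1],d[0]))
"
```

```text
hub [0.562  0.0756 0.125 ]
post [0.583  0.0464 0.143 ]
green [0.6004 0.0817 0.113 ]
black [0.5866 0.113  0.114 ]
pad [ 0.5434 -0.0911  0.067 ]
base bl [0.4894 0.1701 0.014 ]
base br [0.6545 0.1543 0.014 ]
fr [ 0.6297 -0.1304  0.014 ]
fl [ 0.4568 -0.1131  0.014 ]
rim l [0.5052 0.0787 0.118 ]
rim r [0.6183 0.0752 0.118 ]
rim t [0.5639 0.1336 0.118 ]
rim b [0.5614 0.018  0.118 ]
knobL [ 0.4952 -0.0262  0.073 ]
knobR [ 0.6038 -0.038   0.073 ]
fingL [ 0.5725 -0.0223  0.25  ]
fingR [ 0.5892 -0.0225  0.25  ]
0.03882755347453404 0.15638741337043735
0.044752801702095196 0.9898326784940354
0.035966407600428615 -0.9482814512973686
```

>>> apply_moves --plan '[[[0,0,-0.005,0.034,0.006,0.1,1],[0,0,-0.005,0.034,0.006,0.2,1],[0,0,-0.005,0.034,0.006,0.25,1],[0,0,-0.005,0.034,0.006,0.28,1],[0,0,-0.005,0.034,0.006,0.299,1],[0,0,-0.005,0.034,0.006,0.299,1],[0,0,-0.005,0.034,0.006,0.299,1]]]'

```text
clock: 2.57
tcp_pos: [0.5836, 0.0063, 0.1328]
orientation: [2.219, 2.222, 0.002]
contact_force: [-0.8, -0.4, -0.3]
grip_width: -0.0
```

```bash
python3 -c "
from h import *
P=[(.561+.036*np.cos(a),.0595+.036*np.sin(a),.131) for a in np.linspace(-.95,.99,11)]
go(*P)"
```

```text
t 2.57 tcp [0.5836 0.0063 0.1328] F [-0.78 -0.4  -0.32]
[0.    0.    0.001] [ 0.06  -0.004  0.004]
[0.    0.    0.001] [0.071 0.009 0.004]
[0.    0.    0.001] [0.085 0.02  0.004]
[0.    0.    0.001] [0.101 0.028 0.004]
[0.    0.    0.001] [0.117 0.032 0.004]
[0.    0.    0.001] [0.135 0.034 0.004]
[0.    0.    0.001] [0.152 0.032 0.004]
[0.    0.    0.001] [0.169 0.026 0.004]
[0.    0.    0.001] [0.184 0.018 0.004]
[0.    0.    0.001] [0.197 0.007 0.004]
[0.    0.    0.001] [ 0.208 -0.007  0.004]
```

>>> apply_moves --plan '[[[0,0,0,0.03,-0.004,0.004,1],[0,0,0,0.05,-0.004,0.004,1],[0,0,0,0.06,-0.004,0.004,1],[0,0,0,0.071,0.009,0.004,1],[0,0,0,0.085,0.02,0.004,1],[0,0,0,0.101,0.028,0.004,1],[0,0,0,0.117,0.032,0.004,1],[0,0,0,0.135,0.034,0.004,1],[0,0,0,0.144,0.033,0.004,1],[0,0,0,0.152,0.032,0.004,1],[0,0,0,0.152,0.032,0.004,1],[0,0,0,0.152,0.032,0.004,1]]]'

```text
clock: 3.57
tcp_pos: [0.5952, 0.0678, 0.13]
orientation: [-2.218, -2.225, 0.001]
contact_force: [0.3, -0.6, 0.1]
grip_width: -0.0001
```

```bash
python3 -c "
from h import *
go(*[(.561+.036*np.cos(a),.0595+.036*np.sin(a),.131) for a in np.linspace(.214,.99,5)],(.578,.0925,.131))
f=r.grab_frame('wrist'); save(f,'w2.png',(180,0,460,200),2.5)"
```

```text
t 3.57 tcp [0.5952 0.0678 0.13  ] F [ 0.31 -0.6   0.06]
[-0.     0.     0.001] [-0.002  0.003 -0.002]
[-0.     0.     0.001] [ 0.015 -0.003 -0.002]
[-0.     0.     0.001] [ 0.03  -0.011 -0.002]
[-0.     0.     0.001] [ 0.044 -0.022 -0.002]
[-0.     0.     0.001] [ 0.054 -0.036 -0.002]
[-0.     0.     0.001] [ 0.062 -0.043 -0.002]
```

View pics/w2.png

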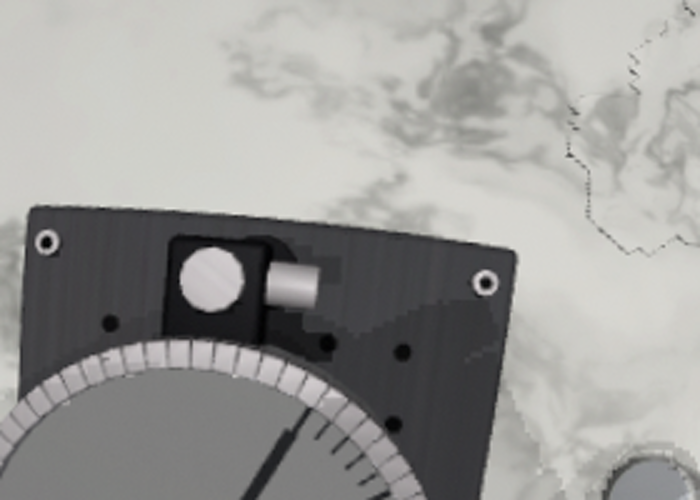

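This crop shows the base's back edge and the upper dial, with the post out of frame below. I'll carry on along the arc in small steps.

>>> apply_moves --plan '[[[0,0,0,0.008,0,-0.002,1],[0,0,0,0.015,-0.003,-0.002,1],[0,0,0,0.023,-0.007,-0.002,1],[0,0,0,0.03,-0.011,-0.002,1],[0,0,0,0.037,-0.016,-0.002,1],[0,0,0,0.044,-0.022,-0.002,1],[0,0,0,0.049,-0.029,-0.002,1],[0,0,0,0.052,-0.032,-0.002,1],[0,0,0,0.052,-0.032,-0.002,1],[0,0,0,0.052,-0.032,-0.002,1]]]'

```text
clock: 4.45
tcp_pos: [0.5825, 0.0885, 0.1309]
orientation: [2.218, 2.225, -0.0]
contact_force: [-0.8, -0.3, -0.2]
grip_width: 0.0001
```

```bash
python3 -c "
from h import *
go((.578,.0925,.131))
f=r.grab_frame('scene'); g=r.grab_frame('wrist')
i=lambda x,w,h:cv2.resize(x,(w,h),interpolation=cv2.INTER_CUBIC)
cv2.imwrite('pics/m1.png',np.hstack([i(f['pixels'][180:240,290:370],400,300),i(g['pixels'][100:280,200:440],400,300)]))"
```

```text
t 4.45 tcp [0.5825 0.0885 0.1309] F [-0.76 -0.32 -0.19]
[0.    0.    0.001] [ 0.01  -0.011 -0.   ]
```

View pics/m1.png

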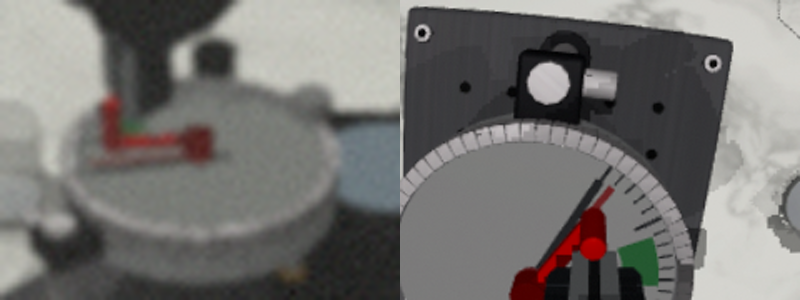

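The post is being pushed well: the red hand is about 0.1 rad short of the black one, which stands at zero. I'll creep on against the stop.

>>> apply_moves --plan '[[[0,0,0,0.003,-0.004,0,1],[0,0,0,0.005,-0.007,0,1],[0,0,0,0.007,-0.009,0,1],[0,0,0,0.007,-0.009,0,1],[0,0,0,0.007,-0.009,0,1]]]'

```text
clock: 4.97
tcp_pos: [0.5791, 0.0909, 0.1309]
orientation: [2.218, 2.224, -0.0]
contact_force: [1.0, 0.3, 0.6]
grip_width: -0.0
```

```bash
python3 -c "
from h import *
go((.578,.0925,.131))"
```

```text
t 4.97 tcp [0.5791 0.0909 0.1309] F [0.96 0.34 0.65]
[0.    0.    0.001] [ 0.004 -0.003 -0.   ]
```

>>> apply_moves --plan '[[[0,0,0,0.002,-0.002,0,1],[0,0,0,0.003,-0.004,0,1],[0,0,0,0.003,-0.004,0,1],[0,0,0,0.003,-0.004,0,1]]]'

```text
clock: 5.3
tcp_pos: [0.5781, 0.0912, 0.1311]
orientation: [2.218, 2.222, -0.0]
contact_force: [2.8, -5.2, -0.3]
grip_width: 0.0001
```

```bash
python3 -c "
from h import *
go((.578,.0925,.131))
g=r.grab_frame('wrist')
save(g,'w3.png',(240,90,400,220),5)"
```

```text
t 5.3 tcp [0.5781 0.0912 0.1311] F [ 2.85 -5.21 -0.26]
[0.    0.    0.001] [ 0.003 -0.     0.   ]
```

View pics/w3.png

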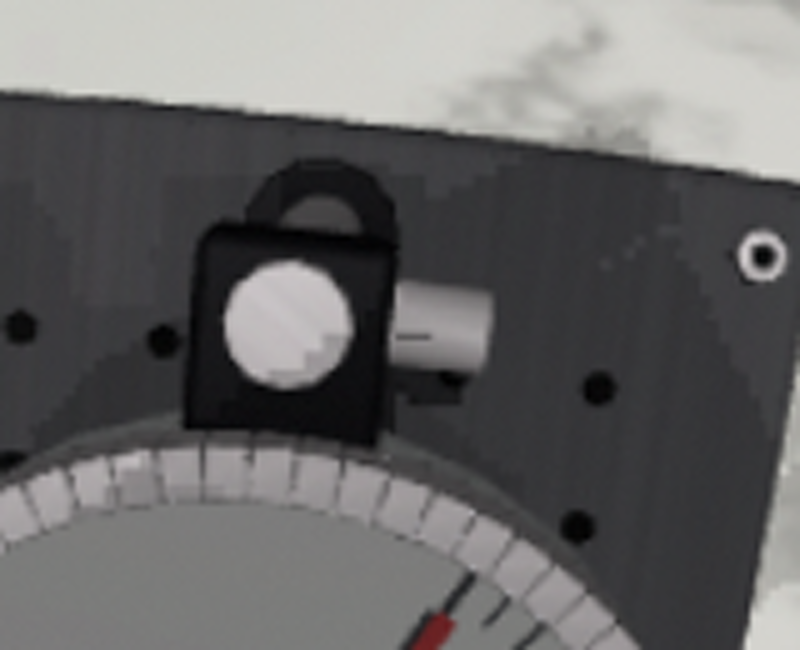

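A force of about 6 N shows the stop is reached, and the red hand covers the black one at the zero tick. I'll retreat and go above the pad.

>>> apply_moves --plan '[[[0,0,0,-0.02,0.004,0,1],[0,0,0,-0.06,0.004,0,1],[0,0,0,-0.08,0.004,-0.05,1],[0,0,0,-0.1,0,-0.12,1],[0,0,0,-0.2,-0.04,-0.12,1],[0,0,0,-0.3,-0.07,-0.12,1],[0,0,0,-0.4,-0.09,-0.12,1],[0,0,0,-0.459,-0.09,-0.1,1],[0,0,0,-0.459,-0.09,0,1],[0,0,0,-0.459,-0.09,0.08,1],[0,0,0,-0.459,-0.09,0.12,1],[0,0,0,-0.459,-0.09,0.12,1]]]'

```text
clock: 6.35
tcp_pos: [0.5386, -0.0908, 0.0792]
orientation: [-2.214, -2.22, 0.006]
contact_force: [-0.6, -0.1, 0.0]
grip_width: 0.0001
```

```bash
python3 -c "
from h import *
import pickle
go((.542,-.0925,.072))
f=r.grab_frame('wrist'); pickle.dump(f,open('w4.pkl','wb'))
save(f,'w4.png',(220,40,420,190),4)
for n in ('scene','side'): save(r.grab_frame(n),'x_'+n+'.png')
o=r.get_obs(); print(o['contact_force'],o['tcp_pos'])"
```

```text
t 6.35 tcp [ 0.5386 -0.0908  0.0792] F [-0.56 -0.07  0.04]
[-0.002 -0.001  0.001] [-0.004  0.009  0.018]
[-0.47579966 -1.32424335  0.80431751] [ 0.54267175 -0.0907779   0.08389282]
```

View pics/w4.png

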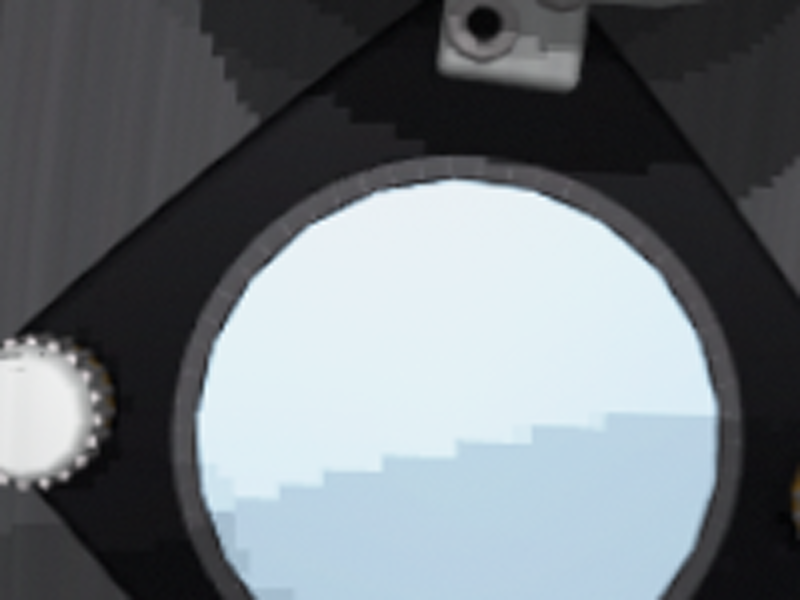

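The wrist view shows the mirror and plate untouched; the tool hovers above the pad. Rather than spend views, I'll read the red hand by fitting its projected model to the red pixels of the scene view, calibrated on the known poses (initial about 1.94, now 0).

```bash
cat >> h.py <<'E'
DC=np.array([.561,.0745]); A0=.99
def redfit(f,lab=""):
    im=np.array(f["pixels"]).astype(int); b,g,rr=im[...,0],im[...,1],im[...,2]
    m=((rr>80)&(rr>1.7*g)&(rr>1.7*b)).astype(np.uint8); u,v=map(int,proj(f,(*DC,.125)))
    S=6; y0,x0=v-30,u-35; M=cv2.resize(m[y0:y0+50,x0:x0+70],None,fx=S,fy=S,interpolation=cv2.INTER_NEAREST)
    def ren(t,dx,dy):
        I=np.zeros_like(M); e=np.array([np.cos(A0-t),np.sin(A0-t)])
        q=lambda rad,z:tuple(int(round(c)) for c in (np.array(proj(f,(*(DC+e*rad),z)))-[x0,y0]+[dx,dy])*S)
        px=S*f["fx"]/.75
        cv2.line(I,q(0,.117),q(0,.123),1,int(.012*px)); cv2.line(I,q(.036,.121),q(.036,.141),1,int(.007*px))
        cv2.line(I,q(0,.119),q(.036,.119),1,max(1,int(.004*px))); cv2.line(I,q(0,.115),q(.045,.115),1,max(1,int(.002*px))); return I
    best=max(((lambda I:(I&M).sum()/(I|M).sum())(ren(t,dx,dy)),t,dx,dy) for t in np.arange(-.2,2.3,.04) for dx in np.arange(-2,2.1,.5) for dy in np.arange(-2,2.1,.5))
    print(lab,"red IoU,t,dx,dy",np.round(best,2),"n",m.sum())
E
python3 -c "
from h import *
import pickle
fs=pickle.load(open('f0.pkl','rb'))
for n in('scene','side'):
  redfit(fs[n],n+'0'); redfit(r.grab_frame(n),n)
go((.542,-.0925,.072))"
```

```text
scene0 red IoU,t,dx,dy [0.74 1.96 0.5  0.5 ] n 765
scene red IoU,t,dx,dy [0.66 0.28 0.5  0.5 ] n 724
side0 red IoU,t,dx,dy [0.31 2.28 1.5  0.5 ] n 1604
side red IoU,t,dx,dy [ 0.04 -0.16  2.    0.5 ] n 1536
t 6.6 tcp [ 0.5432 -0.091   0.0846] F [ 0.54 -0.   -0.12]
[0.001 0.    0.001] [-0.004 -0.003  0.031]
```

The fit gives 0.28, not 0, so I need to look.

```bash
python3 -c "
from h import *
f=r.grab_frame('scene'); im=np.array(f['pixels'])
for t in (0,.28):
  e=DC+.045*np.array([np.cos(A0-t),np.sin(A0-t)]); print(t,proj(f,(*e,.114)))
save(f,'s5.png',(290,175,370,235),10)"
```

```text
0 (np.float64(307.77619748825794), np.float64(212.25390564084776))
0.28 (np.float64(307.75652758085323), np.float64(208.82128499946998))
```

View pics/s5.png

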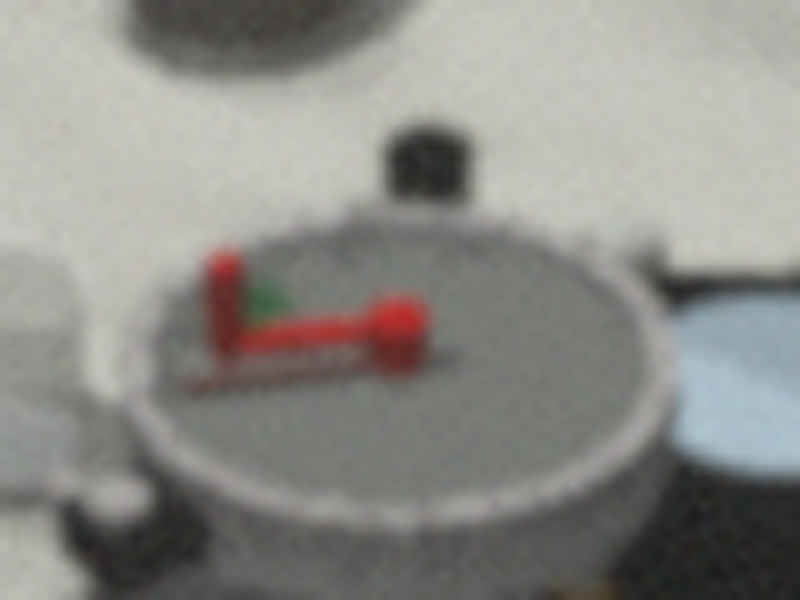

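The red tip (185,388) overlays the black hand, so red really is at zero and the fit is biased because my arm height was too low. I'll refine that model and begin the descent.

```bash
sed -i 's/q(0,.119),q(.036,.119)/q(0,.123),q(.036,.123)/; s/ cv2.line(I,q(0,.115),q(.045,.115),1,max(1,int(.002\*px)));//' h.py
python3 -c "
from h import *
import pickle
fs=pickle.load(open('f0.pkl','rb'))
redfit(fs['scene']); redfit(r.grab_frame('scene'))
go((.542,-.0925,.069))"
```

```text
red IoU,t,dx,dy [0.74 1.92 1.   0.5 ] n 765
 red IoU,t,dx,dy [ 0.73 -0.04  0.5   1.  ] n 738
t 6.7 tcp [ 0.543  -0.0912  0.0843] F [ 0.03  0.13 -0.24]
[0.001 0.    0.001] [-0.003 -0.003  0.038]
```

>>> apply_moves --plan '[[[0,0,0,-0.004,-0.003,0.01,1],[0,0,0,-0.004,-0.003,0.02,1],[0,0,0,-0.004,-0.003,0.03,1],[0,0,0,-0.004,-0.003,0.035,1],[0,0,0,-0.004,-0.003,0.035,1],[0,0,0,-0.004,-0.003,0.035,1]]]'

```text
clock: 7.2
tcp_pos: [0.5406, -0.0928, 0.0686]
orientation: [-2.218, -2.224, 0.0]
contact_force: [0.1, 0.2, -0.6]
grip_width: 0.0002
```

```bash
python3 -c "
from h import *
go((.542,-.0925,.066))"
```

```text
t 7.2 tcp [ 0.5406 -0.0928  0.0686] F [ 0.08  0.18 -0.61]
[-0.    -0.     0.001] [0.001 0.004 0.007]
```

>>> apply_moves --plan '[[[0,0,0,0,0.002,0.002,1],[0,0,0,0,0.002,0.004,1],[0,0,0,0,0.002,0.006,1],[0,0,0,0,0.002,0.008,1],[0,0,0,0,0.002,0.008,1],[0,0,0,0,0.002,0.008,1]]]'

```text
clock: 7.7
tcp_pos: [0.5418, -0.093, 0.0661]
orientation: [2.218, 2.224, 0.0]
contact_force: [-1.2, -0.0, 3.9]
grip_width: 0.0002
```

```bash
python3 -c "
from h import *
go((.542,-.0925,.0635)); redfit(r.grab_frame('scene'))"
```

```text
t 7.7 tcp [ 0.5418 -0.093   0.0661] F [-1.19 -0.03  3.9 ]
[0.    0.    0.001] [0.001 0.001 0.006]
 red IoU,t,dx,dy [0.7  0.12 0.5  1.  ] n 755
```

Contact, with the reading near 0.12 as expected. Another 2.8 mm, slowly.

>>> apply_moves --plan '[[[0,0,0,0,0,0.001,1],[0,0,0,0,0,0.002,1],[0,0,0,0,0,0.003,1],[0,0,0,0,0,0.004,1],[0,0,0,0,0,0.005,1],[0,0,0,0,0,0.006,1],[0,0,0,0,0,0.007,1],[0,0,0,0,0,0.007,1],[0,0,0,0,0,0.007,1],[0,0,0,0,0,0.007,1]]]'

```text
clock: 8.58
tcp_pos: [0.5418, -0.0935, 0.0634]
orientation: [2.218, 2.223, -0.0]
contact_force: [-1.4, -2.4, 6.6]
grip_width: -0.0002
```

```bash
python3 -c "
from h import *
go((.542,-.0925,.062)); redfit(r.grab_frame('scene'))"
```

```text
t 8.58 tcp [ 0.5418 -0.0935  0.0634] F [-1.38 -2.45  6.61]
[0.    0.    0.001] [0.003 0.    0.003]
 red IoU,t,dx,dy [0.7 0.6 0.5 1. ] n 730
```

>>> apply_moves --plan '[[[0,0,0,0,0,0.001,1],[0,0,0,0,0,0.002,1],[0,0,0,0,0,0.003,1],[0,0,0,0,0,0.0035,1],[0,0,0,0,0,0.0035,1],[0,0,0,0,0,0.0035,1]]]'

```text
clock: 9.13
tcp_pos: [0.5418, -0.0937, 0.0621]
orientation: [2.218, 2.223, -0.001]
contact_force: [-0.7, -2.2, 7.5]
grip_width: -0.0003
```

```bash
python3 -c "
from h import *
go((.542,-.0925,.062)); f=r.grab_frame('scene'); redfit(f); save(f,'s6.png',(290,175,370,235),10)"
```

```text
t 9.13 tcp [ 0.5418 -0.0937  0.0621] F [-0.69 -2.22  7.52]
[0.    0.    0.001] [0.003 0.001 0.   ]
 red IoU,t,dx,dy [0.65 0.92 0.5  1.5 ] n 736
```

View pics/s6.png

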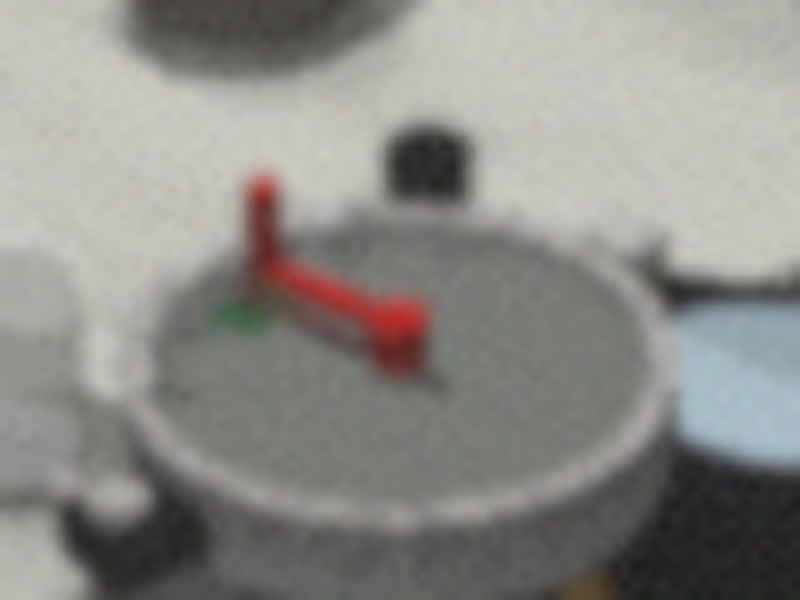

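The hand's line now runs over the green band, and the travel of 5.0 mm agrees. Now I'll lift slowly, then move to the viewing pose.

>>> apply_moves --plan '[[[0,0,0,0,0,-0.004,1],[0,0,0,0,0,-0.008,1],[0,0,0,0,0,-0.012,1],[0,0,0,0,0,-0.016,1],[0,0,0,0,0,-0.025,1],[0,0,0,0,0,-0.06,1],[0,0,0,0,0,-0.15,1],[0,0,0,0,0,-0.25,1],[0,0,0,0,0,-0.35,1],[0,0,0,0,0,-0.45,1],[0,0,0,0,0,-0.47,1]]]'

```text
clock: 10.1
tcp_pos: [0.5446, -0.0924, 0.2563]
orientation: [2.212, 2.219, 0.01]
contact_force: [1.7, 0.1, -0.3]
grip_width: 0.0005
```

>>> apply_moves --plan '[[[0,0,0,0.1,0.05,0,1],[0,0,0,0.2,0.1,0,1],[0,0,0,0.21,0.1,0,1],[0,0,0,0.21,0.1,0,1],[0,0,0,0.21,0.1,0,1]]]'

```text
clock: 10.52
tcp_pos: [0.5809, -0.0079, 0.2489]
orientation: [-2.215, -2.226, 0.001]
contact_force: [-0.8, -0.6, -0.7]
grip_width: 0.0001
```

```bash
python3 -c "
from h import *
import pickle
go((.58,0,.25)); f=r.grab_frame('wrist'); pickle.dump(f,open('w7.pkl','wb')); save(f,'w7.png',(200,20,440,270),2.4); redfit(r.grab_frame('scene'))
b=[w for w in [(299,40),(469,51),(441,321),(286,308)]]
"
```

```text
t 10.52 tcp [ 0.5809 -0.0079  0.2489] F [-0.82 -0.61 -0.66]
[-0.    -0.     0.002] [ 0.02  -0.002 -0.003]
 red IoU,t,dx,dy [0.65 0.92 0.5  1.5 ] n 746
```

View pics/w7.png

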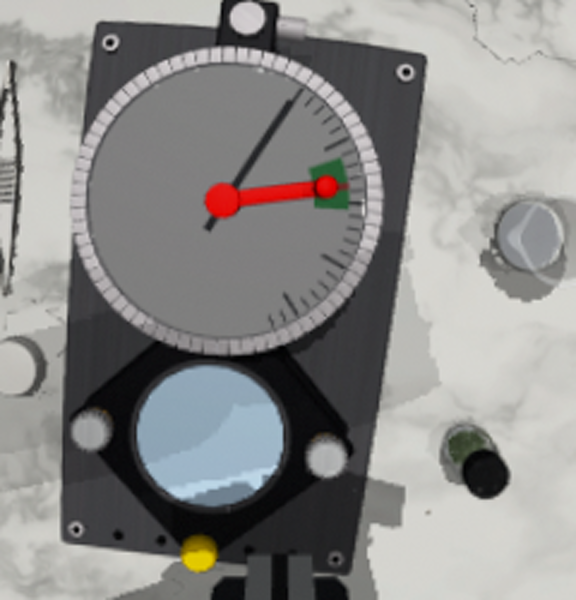

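The red hand stands in the green band, the black hand is back at zero, and the things round the stand are in place. Handing in.

```bash
python3 -c "
from bench import r
r.hand_in()"
```

```text
the job is handed in; nothing more can be done
```

The spring check is done and handed in, at about 10.6 s on the robot's clock. No verdict came back.

- **Reset:** I pushed the red post anticlockwise to its zero stop, with about 6 N at the stop. The picture showed the red hand lying over the black one at the zero tick.
- **Press:** I pressed the yellow pad about 5 mm down in small steps, at 7.5 N at most, then let it back slowly.
- **Last check:** In the final wrist view, taken with the tool clear, the red hand is in the green band near its middle and the black hand is back at zero. The stand and the things round it look unmoved by eye; I did not re-measure their positions.

**Checks that disagreed:**
- My first pixel fit read the red hand as 0.28 when it was actually at zero. I had the height of its arm wrong in the model and corrected it.
- At the end the corrected fit gives 0.92 rad, while pad travel gives about 0.83. Both are inside the band, which I measured as about 0.61 to 1.05.
- One crop missed the post and told me nothing about it. I viewed 12 pictures, two over the budget of 10.

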